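# Lock a build plate in its holding fixture with the snap-over clip

## Robot

A 7-joint arm with a two-finger parallel gripper is mounted at the origin on the work surface. World frame = base frame: x ahead of the robot, y to its left, z up, the work surface at z = 0. Lengths are in m, angles in rad, forces in N, time in s.
With the tool pointing down it reaches from about 0.4 to 0.85 m from the base axis. Payload 10.4 kg.
Tool frame: the origin (TCP) lies midway between the tips of the shut fingers; the grasp point (between the pads) lies 19 mm behind it; z points along the fingers, y is the line along which they close (so a half turn about z gives the same grasp; the last joint's range is limited). The gripper opens to 87 mm and grips with 3 to 60 N. Pads are 19 mm wide; open, the fingers measure 117 mm over their backs; the gripper's body (75 mm by 190 mm) begins 51 mm behind the grasp point.
Start: joints at [1.252, 0.332, -0.065, 1.46, 0.022, 1.35, -0.088], TCP at [0.182, -0.598, 0.223] pointing down, gripper open.
Joint ranges: [-2.6, 2.6], [-0.5, 2.12], [-1.47, 1.34], [0.16, 2.42], [-1.27, 4.41], [0.06, 2.06], [-2.6, 2.6]. Speed limits (rad/s): [2.22, 2.22, 2.79, 2.79, 3.14, 3.14, 3.14].

## Interface

Orientations are given as a 3x3 rotation matrix whose columns are the frame's x, y, z axes.
In Python, from station import ctrl gives the robot as it stands.
- The arm moves only by the shell command python3 -m inch 'ROWS' [FORCE]. ROWS is JSON, a list of rows, each an object with "jaw": the opening, from -1 (shut) to 1 (fully open); "linear": the shift along the world's x, y, z in mm, a list of three; "twist": the turn about the world's z in rad. In form: [{"jaw": jaw, "linear": [tx, ty, tz], "twist": twist}, ...]. A call has 1 to 8 rows; each row shifts and turns the commanded pose from where the row before left it; what a row does not reach is not made up. A row lasts 1/8 s, in which the tool goes at most 62.5 mm and 10.7 degrees, less where a joint would pass 70% of its speed; a pose out of reach is approached as far as the arm can. A call with a gripper value outside its range is refused whole. The fingers move at their own pace and stop on an object; FORCE is the grip in N (left out, the last holds). Time passes only in rows, so rows that do not move let the fingers close. It gives the time, the measured TCP pose, the force, the opening and the grip force at its end, in the units of the state.
- ctrl.get_obs(): the state, without advancing time (a new reading comes with each control period).
- ctrl.snapshot(name): name is "scene" or "top"; returns the picture (420x560x3 uint8, red, green, blue); there is no depth.
- ctrl.get_calibration(name): a dict with "fx", "fy", "cx", "cy" (pixels), "dist_coeffs" ([k1, k2, p1, p2, k3] as OpenCV has them; the pictures are not rectified), "extrinsics" (4x4, takes a point from camera to world coordinates). Camera axes: x right, y down, z forward; pixel columns grow to the right and rows downward; lengths in m; the calibration is good to about 2 mm. A picture is of the moment at which its call begins. get_calibration takes no time and is no camera call.
- ctrl.finish_job(): hands the job in; it is judged then, once.
The state is a dict: "time_s": time; "joint_positions": joint angles; "qvel": joint speeds; "effort": joint torques, N m; "position": TCP position; "eef_rot": TCP orientation; "contact_force": force on the tool from outside, world axes, zero at the start; "torque": the same for the moment, N m; "grip_width": finger opening in m; "finger_force": force on a finger pad.
Only numpy, scipy, OpenCV 4.12 (cv2) and the standard library are available. Lean on these libraries where they do the work, as an engineer would, in place of code of your own. Each camera call takes 0.05 s, during which the arm holds its last target. There are 200 camera calls.

## Task

Slide the build plate along its guides until it is fully home and pressing firmly, but not hard, against the sprung rubber bumper, whose place along the fixture is set differently each time and has to be felt; the clip stays open meanwhile. Then, with a light push at its outer edge, tip the open spring clip over past its snap point so that it springs down by itself and its tongue drops into the plate's side notch. Do not force the clip or the bumper, do not knock the other things on the desk, and leave the plate locked and nothing touched.

Things in the scene. Friction and masses are not known exactly. Their poses are not given: they have to be found in the camera images.
- fixture: Aluminium holding fixture, fixed. Origin at desk height; x is the slide direction towards the bumper, z up. Base x -145 to 105, y -68 to 68 mm, top 12 mm above the desk, with guide rails along x at y +-60 mm, tops 18 mm up. A carriage with the clip (+y side) and the bumper (+x end, before a dark wall 41 mm high) is clamped to it by hand, anywhere within 15 mm of its middle place along x.
- bumper (a joint): Travel (m) of the sprung rubber bar, 60 mm wide, 22 to 36 mm above the desk, that stops the plate's far flange. Its face is at fixture x 55 mm, give or take the carriage's unreported 15 mm, so it must be felt (or seen). 0 free; gives 1 mm per 8 N, 5 mm at most, and returns. Seating the plate takes over 3 N on it for 0.15 s; over 15 N damages it.
- plate_tab (a point): Centre of the upright grey grip tab on the build plate's near (-x) end. Tab 12 mm thick (x), 40 mm wide (y), 24 mm tall, bottom on the plate's top; this centre is 29 mm above the desk. With the plate just touching the bumper it is at fixture y 0, x -47 mm, give or take the carriage's 15 mm; at the start it is at x -102 to -77 mm.
- plate_notch (a point): Middle of the notch in the +y side of the black loose build plate (110 x 110 x 5 mm, 0.22 to 0.42 kg, top 17 mm above the desk, with an upright flange 24 mm tall at its far end and white prints up to 15 mm high on it). Notch 16 mm wide (x), 12 mm deep; 47 mm to +x of the tab centre. It takes the clip's 12 mm wide tongue only within 2 mm of home. It slides between the rails with 1.5 mm side play and under 1 N drag, more if pressed down.
- clip_place (a point): Point on the fixture: middle place of the clip's hinge axis (fixture x 0, y 95 mm, 24 mm above the desk, axis along x); the clip is within 15 mm of it along x, level with the notch when the plate is home. The clip: steel flap 30 mm wide, 3 mm thick, a round bar (8 mm thick, 36 mm long along x) at its free edge, 58 mm from the hinge. The ear under it ends at y 122 mm.
- clip (a joint): Clip angle, rad: 0 open, leaning outwards (+y) 0.6 from upright, bar at fixture y 128 mm, 72 mm above the desk; 0.6 upright; about 0.85 the snap point; 2.17 closed, level over the plate. From open it takes a level push to -y of 5 to 8 N at the bar, falling to nothing at the snap point, then it springs down by itself. Lower on the flap takes more. Over 15 N from the fingers bends it.
- penpot: orange pen pot with pens, 72 mm across, 130 mm high with pens; bystander beyond the fixture
- scraper: scraper, 190 mm long, lying on the desk; bystander on the fixture's -y side
- driver: screwdriver, 170 mm long, lying on the desk; bystander on the fixture's -y side
- gear: loose white printed gear, 56 mm across, 20 mm high; bystander beyond the end wall
- gluestick: upright glue stick, 28 mm across, 85 mm high; bystander beside the clip, towards +x
- screwjar: small jar, 54 mm across, 60 mm high; bystander beyond the end wall
- coupler: aluminium ring, 34 mm across, 22 mm high; bystander on the fixture's +y side, near its -x end
Mind the look-alikes: they are no part of the job. What is meant by the part that bears plate_tab is not brown, and is the smaller of those in its own colour. What is shaped like the part that bears bumper but yellow is not meant.

How it is judged:
By the outcome, as a careful person would: the job done as asked, in the order asked, and still so for the second after the job is handed in, with the robot touching nothing.
It also fails if it takes over 72 s, if anything falls off the work surface, if the arm or the gripper's body presses on something with over 40 N, if the wrist force passes 120 N, or if a joint passes its speed limit or range.

## Working session

There is one attempt and no reset: what is moved stays moved. The work goes in short steps, Python scripts to look and compute and a shell command to move; the robot and the scene stay as the last step left them, time stands still between calls to the robot, and variables do not carry over. Pictures are saved under pics/ and viewed, at most 10 in all, crops included, and the job is handed in when it is done.

```bash
mkdir -p pics
python3 - <<'E'
from station import ctrl
import cv2
for n in ("scene","top"):
    im=ctrl.snapshot(n); cv2.imwrite(f"pics/{n}0.png",im[:,:,::-1]); c=ctrl.get_calibration(n); print(c)
o=ctrl.get_obs(); print(o["time_s"],o["position"],o["eef_rot"],o["contact_force"],o["grip_width"])
E
```

```text
{'fx': 407.2213521487018, 'fy': 407.2213521487018, 'cx': 276.0465915592152, 'cy': 214.21419709089338, 'dist_coeffs': array([0.01339362, 0.        , 0.        , 0.        , 0.        ]), 'extrinsics': array([[ 0.02757828,  0.80724152, -0.5895766 ,  1.00351066],
       [ 0.99959839, -0.01842439,  0.02153117, -0.02382779],
       [ 0.00651826, -0.58993362, -0.80742544,  0.72232113],
       [ 0.        ,  0.        ,  0.        ,  1.        ]])}
{'fx': 484.7677705434714, 'fy': 484.7677705434714, 'cx': 281.49502608996806, 'cy': 211.58161060718058, 'dist_coeffs': array([-0.00770424,  0.        ,  0.        ,  0.        ,  0.        ]), 'extrinsics': array([[-0.00571643, -0.98594664,  0.16696268,  0.33630808],
       [-0.99998067,  0.00604441,  0.00145629,  0.01519988],
       [-0.00244502, -0.16695113, -0.98596214,  1.03944981],
       [ 0.        ,  0.        ,  0.        ,  1.        ]])}
0.1 [ 0.18210613 -0.59754357  0.22184893] [[ 9.56558507e-01  2.91540168e-01 -3.92451160e-04]
 [ 2.91540429e-01 -9.56557806e-01  1.15878288e-03]
 [-3.75704644e-05 -1.22285900e-03 -9.99999252e-01]] [0.29150172 1.24484637 0.21714173] 0.08667669009799553
```

View pics/scene0.png

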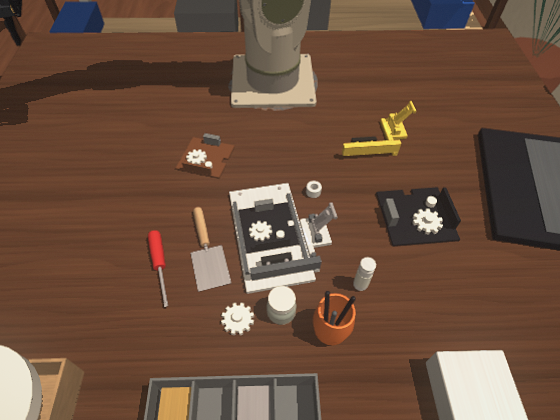

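View pics/top0.png

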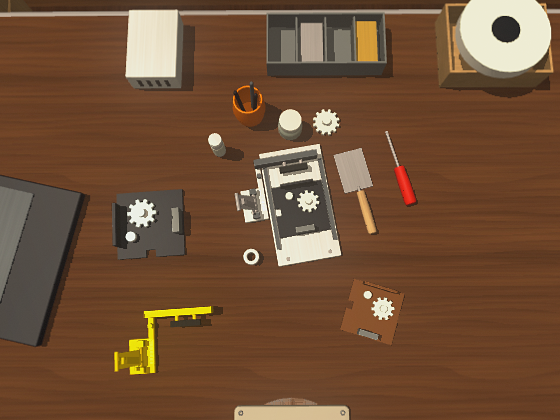

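The fixture is near (300,205) in the top picture, with +x pointing up. The black plate is between the rails, its tab is near (305,229), and the clip is on the left near (248,203). I'll enlarge this area.

Run:
```python
import cv2
a=cv2.imread("pics/top0.png")[130:280,220:360]; b=cv2.imread("pics/scene0.png")[175:300,220:350]
cv2.imwrite("pics/c0.png",cv2.resize(a,None,fx=4,fy=4,interpolation=2)); cv2.imwrite("pics/c1.png",cv2.resize(b,None,fx=4.6,fy=4.6,interpolation=2))
```

```text
(no output)
```

View pics/c0.png

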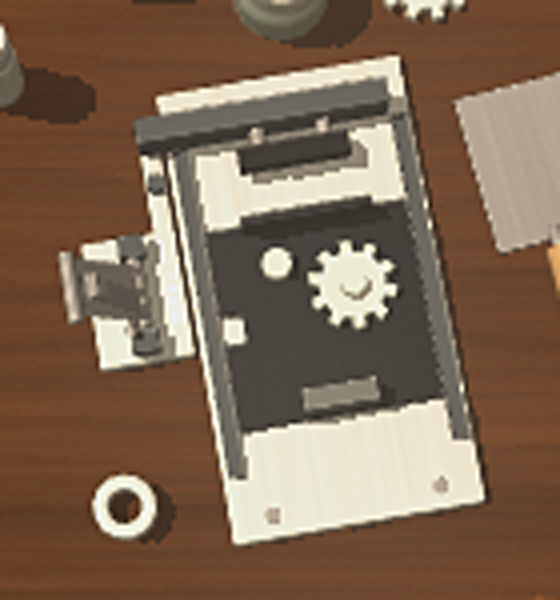

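View pics/c1.png

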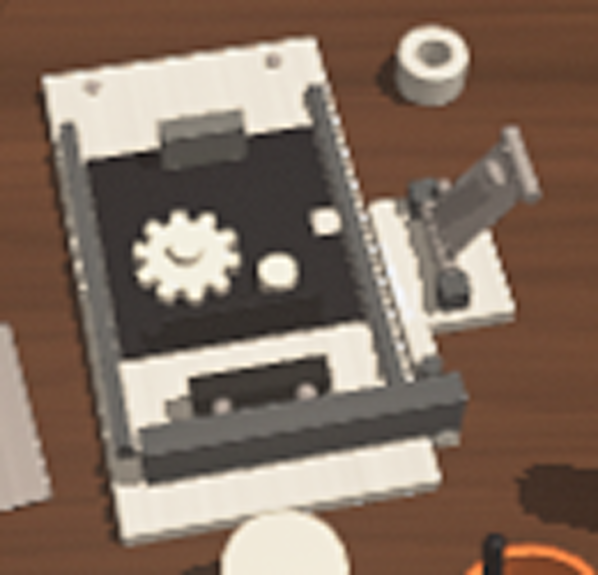

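```bash
cat > h.py <<'E'
import numpy as np,cv2
from station import ctrl
def ray(n,px,z):
    c=ctrl.get_calibration(n);K=np.array([[c["fx"],0,c["cx"]],[0,c["fy"],c["cy"]],[0,0,1]])
    u=cv2.undistortPoints(np.array(px,float).reshape(-1,1,2),K,c["dist_coeffs"]).reshape(-1,2)
    T=c["extrinsics"];d=np.c_[u,np.ones(len(u))]@T[:3,:3].T;o=T[:3,3]
    return o+d*((z-o[2])/d[:,2])[:,None]
t=lambda P:[(220+x/4,130+y/4) for x,y in P]
s=lambda P:[(220+x/4.6,175+y/4.6) for x,y in P]
E
python3 - <<'E'
from h import *
from scipy.optimize import least_squares
M=np.array([[105,68],[105,-68],[-145,-68],[-145,68]])/1e3
A=ray("top",t([(157,97),(402,57),(485,500),(235,545)]),.012)[:,:2]
B=ray("scene",s([(125,540),(440,487),(316,38),(43,77)])[0:4],.012)[:,:2]  # order: +x-y,+x+y,-x+y,-x-y
B=B[[1,0,3,2]]
def R(a): return np.array([[np.cos(a),-np.sin(a)],[np.sin(a),np.cos(a)]])
for Q in (A,B,(A+B)/2):
    r=least_squares(lambda p:(M@R(p[2]).T+p[:2]-Q).ravel(),[.55,0,0]); print(r.x,np.abs(r.fun).max())
p=r.x
def loc(w): return (w[:,:2]-p[:2])@R(p[2])*1e3
print("tab",loc(ray("top",t([(341,388)]),.041)),loc(ray("scene",s([(201,122)]),.041)))
print("bar",loc(ray("top",t([(70,286)]),.072)),loc(ray("scene",s([(521,160)]),.072)))
print("bumperedge",loc(ray("top",t([(243,172),(350,158)]),.036)),loc(ray("scene",s([(190,378),(325,357)]),.036)))
print("wall top near edge",loc(ray("top",t([(140,150),(388,108)]),.041)))
print("flange",loc(ray("top",t([(243,218),(370,200)]),.041)))
F=lambda x,y: R(p[2])@(np.array([x,y])/1e3)+p[:2]
print(p, F(-100,0),F(-47,0),F(0,128), R(p[2]))
E
```

```text
[ 0.5467116  -0.01954879  0.16454334] 0.0014767380601761193
[ 0.55230876 -0.0164579   0.16664674] 0.0015236109944473109
[ 0.54951017 -0.01800325  0.16559999] 0.000844017089936977
tab [[-78.25187287  -1.61125662]] [[-7.84726142e+01  2.28638274e-02]]
bar [[ -7.24207809 126.83256426]] [[ -8.03861428 129.05242227]]
bumperedge [[ 45.36264924  28.70974052]
 [ 43.16895994 -28.75034254]] [[ 51.3539278  -27.76177032]
 [ 52.04239101  30.27082735]]
wall top near edge [[ 65.29267053  80.70108112]
 [ 65.43415411 -53.11497892]]
flange [[ 19.54340338  33.14983188]
 [ 17.66649116 -34.57776331]]
[ 0.54951017 -0.01800325  0.16559999] [ 0.45087821 -0.03448766] [ 0.50315315 -0.02575092] [0.52841012 0.10824567] [[ 0.98631963 -0.16484414]
 [ 0.16484414  0.98631963]]
```

The fixture sits at (0.5495, −0.018) with yaw 0.166. The carriage offset is about −7.6 mm and the tab is at fixture x −78. I'll shut the jaws and move to a point behind the tab, aligned with the fixture.

```bash
python3 -m inch '[{"jaw":-1,"linear":[20,50,0],"twist":-0.06},{"jaw":-1,"linear":[25,55,0],"twist":-0.07},{"jaw":-1,"linear":[25,55,0],"twist":0},{"jaw":-1,"linear":[25,55,0],"twist":0},{"jaw":-1,"linear":[25,55,0],"twist":0},{"jaw":-1,"linear":[25,55,0],"twist":0},{"jaw":-1,"linear":[25,55,0],"twist":0},{"jaw":-1,"linear":[25,55,0],"twist":0}]' 10
python3 -m inch '[{"jaw":-1,"linear":[25,55,0],"twist":0},{"jaw":-1,"linear":[22,51,-10],"twist":0},{"jaw":-1,"linear":[15,20,-40],"twist":0},{"jaw":-1,"linear":[0,0,0],"twist":0}]'
python3 - <<'E'
from station import ctrl
o=ctrl.get_obs();print(o["position"],o["eef_rot"][:,0],o["contact_force"])
E
```

```text
time_s: 1.1
position: [0.3775, -0.161, 0.2225]
eef_rot: [[0.986, 0.165, 0.0], [0.165, -0.986, -0.001], [-0.0, 0.001, -1.0]]
contact_force: [1.2, 0.1, -0.1]
grip_width: 0.0151
finger_force: 0.0
time_s: 1.6
position: [0.438, -0.035, 0.1702]
eef_rot: [[0.986, 0.169, -0.004], [0.169, -0.986, 0.002], [-0.004, -0.002, -1.0]]
contact_force: [-1.1, 0.1, 1.2]
grip_width: 0.0003
finger_force: 0.0
[ 0.43798198 -0.03498356  0.17023391] [ 0.98567551  0.168606   -0.00397599] [-1.06385029  0.13341908  1.23419476]
```

```bash
python3 -m inch '[{"jaw":-1,"linear":[0,-2,-50],"twist":0},{"jaw":-1,"linear":[0,0,-50],"twist":0},{"jaw":-1,"linear":[0,0,-30],"twist":0},{"jaw":-1,"linear":[0,0,-13],"twist":0},{"jaw":-1,"linear":[0,0,0],"twist":0},{"jaw":-1,"linear":[0,0,0],"twist":0}]'
python3 -m inch '[{"jaw":-1,"linear":[5,0.8,0],"twist":0},{"jaw":-1,"linear":[5,0.8,0],"twist":0},{"jaw":-1,"linear":[5,0.8,0],"twist":0},{"jaw":-1,"linear":[4,0.7,0],"twist":0},{"jaw":-1,"linear":[0,0,0],"twist":0}]'
```

```text
time_s: 2.35
position: [0.4403, -0.0393, 0.031]
eef_rot: [[0.986, 0.165, 0.002], [0.165, -0.986, -0.001], [0.002, 0.001, -1.0]]
contact_force: [0.2, 0.1, 0.6]
grip_width: 0.0001
finger_force: 0.0
time_s: 2.98
position: [0.4585, -0.0356, 0.0295]
eef_rot: [[0.986, 0.165, 0.0], [0.165, -0.986, 0.0], [0.0, -0.0, -1.0]]
contact_force: [0.3, -0.6, -0.6]
grip_width: 0.0002
finger_force: 0.0
```

```bash
python3 -m inch '[{"jaw":-1,"linear":[-0.3,2,-4],"twist":0},{"jaw":-1,"linear":[3,0.5,0],"twist":0},{"jaw":-1,"linear":[3,0.5,0],"twist":0},{"jaw":-1,"linear":[3,0.5,0],"twist":0},{"jaw":-1,"linear":[3,0.5,0],"twist":0},{"jaw":-1,"linear":[0,0,0],"twist":0}]'
python3 -m inch '[{"jaw":-1,"linear":[2,0.33,0],"twist":0},{"jaw":-1,"linear":[2,0.33,0],"twist":0},{"jaw":-1,"linear":[0,0,0],"twist":0}]'
python3 - <<'E'
from h import *
im=ctrl.snapshot("top");cv2.imwrite("pics/c2.png",cv2.resize(im[130:280,210:360,::-1],None,fx=4,fy=4,interpolation=2))
E
```

```text
time_s: 3.72
position: [0.4703, -0.0316, 0.0257]
eef_rot: [[0.986, 0.165, 0.0], [0.165, -0.986, 0.0], [0.001, -0.0, -1.0]]
contact_force: [0.6, -0.1, 0.3]
grip_width: 0.0006
finger_force: 0.0
time_s: 4.1
position: [0.4742, -0.0311, 0.0256]
eef_rot: [[0.986, 0.165, 0.0], [0.165, -0.986, 0.0], [0.0, 0.0, -1.0]]
contact_force: [0.3, -0.7, 0.5]
grip_width: 0.0007
finger_force: 0.0
```

View pics/c2.png

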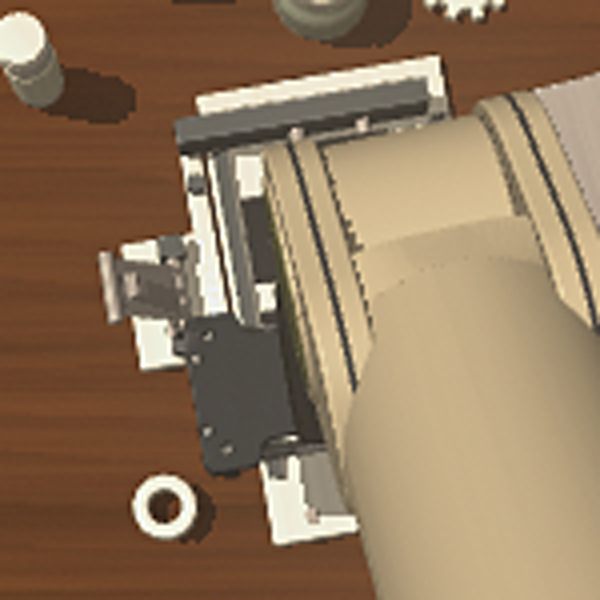

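The arm hides most of the plate, but the notch has moved from about (272,331) to (265,300), so the plate is sliding. I expect contact in 6–9 mm and will continue in small steps.

```bash
python3 -m inch '[{"jaw":-1,"linear":[2,0.33,0],"twist":0},{"jaw":-1,"linear":[2,0.33,0],"twist":0},{"jaw":-1,"linear":[0,0,0],"twist":0}]'
python3 -m inch '[{"jaw":-1,"linear":[1,0.17,0],"twist":0},{"jaw":-1,"linear":[0,0,0],"twist":0}]'
```

```text
time_s: 4.53
position: [0.4782, -0.0304, 0.0256]
eef_rot: [[0.986, 0.165, 0.0], [0.165, -0.986, 0.0], [0.0, -0.0, -1.0]]
contact_force: [0.1, -0.4, 0.4]
grip_width: 0.0003
finger_force: 0.0
time_s: 4.78
position: [0.479, -0.0303, 0.0256]
eef_rot: [[0.986, 0.165, 0.0], [0.165, -0.986, -0.0], [0.0, 0.0, -1.0]]
contact_force: [0.3, -0.2, -0.5]
grip_width: 0.0004
finger_force: 0.0
```

```bash
python3 -m inch '[{"jaw":-1,"linear":[0.6,0.1,0],"twist":0},{"jaw":-1,"linear":[0,0,0],"twist":0}]'
```

```text
time_s: 5.03
position: [0.4795, -0.0302, 0.0256]
eef_rot: [[0.986, 0.165, 0.0], [0.165, -0.986, -0.0], [0.0, 0.0, -1.0]]
contact_force: [-0.3, 0.1, -0.6]
grip_width: 0.0005
finger_force: 0.2
```

```bash
for i in 1; do python3 -m inch '[{"jaw":-1,"linear":[0.6,0.1,0],"twist":0},{"jaw":-1,"linear":[0,0,0],"twist":0}]' | grep -E "pos|cont"; done
python3 -m inch '[{"jaw":-1,"linear":[0.6,0.1,0],"twist":0},{"jaw":-1,"linear":[0,0,0],"twist":0}]' | grep -E "pos|cont"
```

```text
position: [0.4801, -0.0301, 0.0256]
contact_force: [-0.1, -0.4, -0.2]
position: [0.4808, -0.03, 0.0256]
contact_force: [0.1, 0.2, -0.2]
```

```bash
python3 -m inch '[{"jaw":-1,"linear":[0.6,0.1,0],"twist":0},{"jaw":-1,"linear":[0,0,0],"twist":0}]' | grep -E "pos|cont"
```

```text
position: [0.4814, -0.0299, 0.0256]
contact_force: [0.1, -0.0, -0.1]
```

```bash
python3 -m inch '[{"jaw":-1,"linear":[0.4,0.07,0],"twist":0},{"jaw":-1,"linear":[0,0,0],"twist":0}]' | grep -E "pos|cont"
```

```text
position: [0.4817, -0.0298, 0.0256]
contact_force: [-1.2, -0.0, 0.1]
```

```bash
python3 -m inch '[{"jaw":-1,"linear":[0.5,0.08,0],"twist":0},{"jaw":-1,"linear":[0,0,0],"twist":0}]' | grep -E "pos|cont"
```

```text
position: [0.482, -0.0298, 0.0256]
contact_force: [-2.5, -1.1, 2.4]
```

```bash
python3 -m inch '[{"jaw":-1,"linear":[0.5,0.08,0],"twist":0},{"jaw":-1,"linear":[0,0,0],"twist":0}]' | grep -E "pos|cont"
```

```text
position: [0.4823, -0.0299, 0.0255]
contact_force: [-5.1, -1.7, 3.5]
```

```bash
python3 -m inch '[{"jaw":-1,"linear":[0.4,0.07,0],"twist":0},{"jaw":-1,"linear":[0,0,0],"twist":0}]' | grep -E "pos|cont"
```

```text
position: [0.4825, -0.0299, 0.0255]
contact_force: [-6.2, -1.6, 4.9]
```

The tool feels about 6.5 N against the bumper. I'll hold briefly, then back straight off.

```bash
python3 -m inch '[{"jaw":-1,"linear":[0,0,0],"twist":0},{"jaw":-1,"linear":[0,0,0],"twist":0},{"jaw":-1,"linear":[0,0,0],"twist":0}]' | grep -E "pos|cont"
python3 -m inch '[{"jaw":-1,"linear":[-1,-0.17,0],"twist":0},{"jaw":-1,"linear":[-2,-0.33,0],"twist":0},{"jaw":-1,"linear":[-10,-1.6,0],"twist":0},{"jaw":-1,"linear":[-10,-1.6,0],"twist":0},{"jaw":-1,"linear":[0,0,40],"twist":0},{"jaw":-1,"linear":[0,0,55],"twist":0},{"jaw":-1,"linear":[0,0,55],"twist":0},{"jaw":-1,"linear":[0,0,0],"twist":0}]'
```

```text
position: [0.4825, -0.0299, 0.0255]
contact_force: [-5.1, -2.2, 4.9]
time_s: 8.15
position: [0.462, -0.0334, 0.1795]
eef_rot: [[0.986, 0.165, 0.007], [0.165, -0.986, -0.002], [0.007, 0.003, -1.0]]
contact_force: [0.1, -0.1, 0.6]
grip_width: 0.0006
finger_force: 0.0
```

```bash
python3 -m inch '[{"jaw":-1,"linear":[13,45,0],"twist":0},{"jaw":-1,"linear":[13,45,0],"twist":0},{"jaw":-1,"linear":[13,45,0],"twist":0},{"jaw":-1,"linear":[14,42,0],"twist":0},{"jaw":-1,"linear":[0,0,-30],"twist":0},{"jaw":-1,"linear":[0,0,0],"twist":0},{"jaw":-1,"linear":[0,0,0],"twist":0}]'
python3 - <<'E'
from h import *
print(ray("top",[(215.5,139)],.085))
a=ctrl.snapshot("scene");b=ctrl.snapshot("top")
A=cv2.resize(a[170:300,215:350],None,fx=2.9,fy=2.9,interpolation=2);B=cv2.resize(b[130:260,220:355],None,fx=2.9,fy=2.9,interpolation=2)
cv2.imwrite("pics/c3.png",np.hstack([A,B])[:,:,::-1])
E
```

```text
time_s: 9.02
position: [0.513, 0.1431, 0.146]
eef_rot: [[0.986, 0.164, -0.0], [0.164, -0.986, -0.0], [-0.0, 0.0, -1.0]]
contact_force: [-0.6, 0.5, 0.7]
grip_width: 0.0004
finger_force: 0.0
[[0.6496888  0.15104978 0.085     ]]
```

View pics/c3.png

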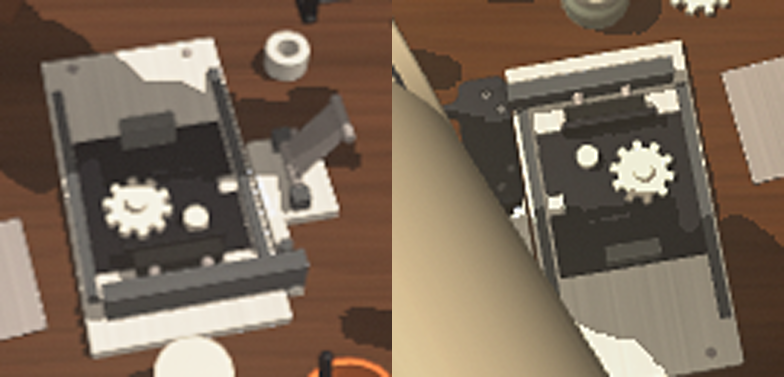

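The pictures show the plate flange against the bumper and the clip still open, with the gripper outside the bar. I'll lower to bar height and approach.

```bash
python3 -m inch '[{"jaw":-1,"linear":[2,0,-40],"twist":0},{"jaw":-1,"linear":[0,0,-32],"twist":0},{"jaw":-1,"linear":[0,0,-5],"twist":0},{"jaw":-1,"linear":[0,0,0],"twist":0},{"jaw":-1,"linear":[0,0,0],"twist":0}]'
python3 -m inch '[{"jaw":-1,"linear":[0.8,-5,0],"twist":0},{"jaw":-1,"linear":[0.8,-5,0],"twist":0},{"jaw":-1,"linear":[0.4,-3,0],"twist":0},{"jaw":-1,"linear":[0,0,0],"twist":0}]'
```

```text
time_s: 9.75
position: [0.5161, 0.1439, 0.0702]
eef_rot: [[0.986, 0.165, 0.002], [0.165, -0.986, 0.0], [0.002, 0.0, -1.0]]
contact_force: [-0.1, -0.0, 0.8]
grip_width: 0.0004
finger_force: 0.0
time_s: 10.25
position: [0.5172, 0.1303, 0.0686]
eef_rot: [[0.986, 0.164, -0.0], [0.164, -0.986, -0.0], [-0.0, 0.0, -1.0]]
contact_force: [0.2, -0.2, 0.0]
grip_width: 0.0004
finger_force: 0.0
```

```bash
python3 -m inch '[{"jaw":-1,"linear":[0.3,-2,0],"twist":0},{"jaw":-1,"linear":[0.3,-2,0],"twist":0},{"jaw":-1,"linear":[0,0,0],"twist":0}]' | grep -E "pos|cont"
```

```text
position: [0.5177, 0.1266, 0.0686]
contact_force: [0.0, 0.9, -0.5]
```

```bash
python3 -m inch '[{"jaw":-1,"linear":[0.3,-2,0],"twist":0},{"jaw":-1,"linear":[0.3,-2,0],"twist":0},{"jaw":-1,"linear":[0,0,0],"twist":0}]' | grep -E "pos|cont"
```

```text
position: [0.5183, 0.1225, 0.0685]
contact_force: [0.0, -0.6, 0.5]
```

```bash
python3 -m inch '[{"jaw":-1,"linear":[0.3,-2,0],"twist":0},{"jaw":-1,"linear":[0.2,-1,0],"twist":0},{"jaw":-1,"linear":[0,0,0],"twist":0}]' | grep -E "pos|cont"
```

```text
position: [0.5187, 0.1201, 0.0686]
contact_force: [-0.9, 1.6, 0.2]
```

```bash
python3 -m inch '[{"jaw":-1,"linear":[0.3,-2,0],"twist":0},{"jaw":-1,"linear":[0,0,0],"twist":0}]' | grep -E "pos|cont"
```

```text
position: [0.5189, 0.1194, 0.069]
contact_force: [-2.7, 6.1, 2.4]
```

```bash
python3 -m inch '[{"jaw":-1,"linear":[0.3,-2,0],"twist":0},{"jaw":-1,"linear":[0,0,0],"twist":0}]' | grep -E "pos|cont"
```

```text
position: [0.5192, 0.1184, 0.0694]
contact_force: [-3.1, 8.4, 5.7]
```

```bash
python3 -m inch '[{"jaw":-1,"linear":[0,0,2.5],"twist":0},{"jaw":-1,"linear":[0,0,0],"twist":0}]' | grep -E "pos|cont"
```

```text
position: [0.5193, 0.1164, 0.0713]
contact_force: [-1.0, 4.3, 1.3]
```

```bash
python3 -m inch '[{"jaw":-1,"linear":[0.2,-1,0.6],"twist":0},{"jaw":-1,"linear":[0,0,0],"twist":0}]' | grep -E "pos|cont"
```

```text
position: [0.5195, 0.1155, 0.0719]
contact_force: [-1.6, 5.3, 2.1]
```

```bash
python3 -m inch '[{"jaw":-1,"linear":[0.3,-2,1.2],"twist":0},{"jaw":-1,"linear":[0.3,-2,1.1],"twist":0},{"jaw":-1,"linear":[0.3,-2,1],"twist":0}]' | grep -E "pos|cont"
```

```text
position: [0.5206, 0.1092, 0.0753]
contact_force: [-1.3, 5.2, 3.4]
```

```bash
python3 -m inch '[{"jaw":-1,"linear":[0.3,-2,0.9],"twist":0},{"jaw":-1,"linear":[0.3,-2,0.8],"twist":0},{"jaw":-1,"linear":[0.3,-2,0.7],"twist":0}]' | grep -E "pos|cont"
```

```text
position: [0.5217, 0.1024, 0.0775]
contact_force: [-0.5, 3.2, 2.9]
```

```bash
python3 -m inch '[{"jaw":-1,"linear":[0.3,-2,0],"twist":0},{"jaw":-1,"linear":[0.3,-2,0],"twist":0},{"jaw":-1,"linear":[0.3,-2,0],"twist":0}]' | grep -E "pos|cont"
```

```text
position: [0.5223, 0.0963, 0.0772]
contact_force: [0.7, 2.6, 2.2]
```

```bash
python3 -m inch '[{"jaw":-1,"linear":[0.3,-2,0],"twist":0},{"jaw":-1,"linear":[0.3,-2,0],"twist":0},{"jaw":-1,"linear":[0.3,-2,0],"twist":0},{"jaw":-1,"linear":[0.3,-2,0],"twist":0}]' | grep -E "pos|cont"
```

```text
position: [0.5235, 0.0884, 0.0773]
contact_force: [-0.1, 2.1, 0.8]
```

```bash
python3 -m inch '[{"jaw":-1,"linear":[0.3,-2,0],"twist":0},{"jaw":-1,"linear":[0.3,-2,0],"twist":0},{"jaw":-1,"linear":[0.3,-2,0],"twist":0},{"jaw":-1,"linear":[0.3,-2,0],"twist":0}]' | grep -E "pos|cont"
```

```text
position: [0.5247, 0.0804, 0.0773]
contact_force: [-0.2, 1.3, -0.9]
```

```bash
python3 -m inch '[{"jaw":-1,"linear":[0.3,-2,0],"twist":0},{"jaw":-1,"linear":[0.3,-2,-0.5],"twist":0},{"jaw":-1,"linear":[0.3,-2,-0.5],"twist":0},{"jaw":-1,"linear":[0.2,-1,0],"twist":0}]' | grep -E "pos|cont"
```

```text
position: [0.5258, 0.0734, 0.0763]
contact_force: [-0.3, 1.1, -0.7]
```

```bash
python3 -m inch '[{"jaw":-1,"linear":[0.2,-1.5,0],"twist":0},{"jaw":-1,"linear":[0.2,-1.5,0],"twist":0},{"jaw":-1,"linear":[0.2,-1,0],"twist":0},{"jaw":-1,"linear":[0,0,0],"twist":0}]' | grep -E "pos|cont"
python3 - <<'E'
from h import *
a=ctrl.snapshot("scene")
cv2.imwrite("pics/c4.png",cv2.resize(a[150:300,215:365],None,fx=4,fy=4,interpolation=2)[:,:,::-1])
E
```

```text
position: [0.5264, 0.0696, 0.0764]
contact_force: [0.1, -0.1, 0.5]
```

View pics/c4.png

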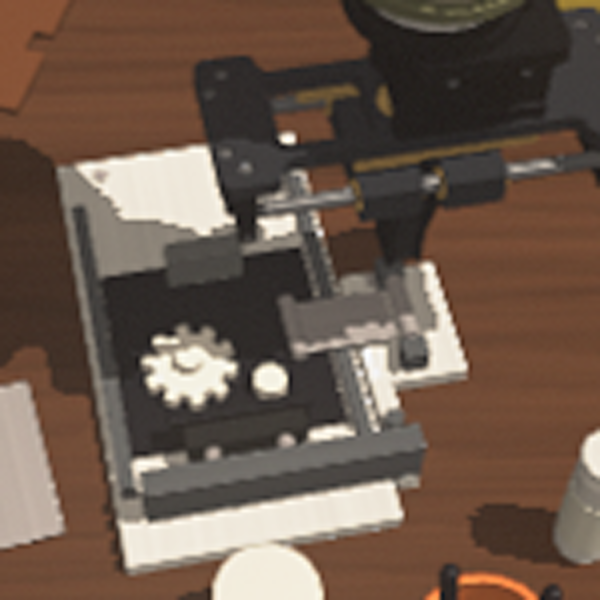

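The clip has sprung down and lies level over the plate, with its bar at (295,325). The fingers are clear above it. I'll retreat straight up and out, then check.

```bash
python3 -m inch '[{"jaw":-1,"linear":[0,5,5],"twist":0},{"jaw":-1,"linear":[-3,20,30],"twist":0},{"jaw":-1,"linear":[-5,40,40],"twist":0},{"jaw":-1,"linear":[-5,50,30],"twist":0},{"jaw":-1,"linear":[-5,50,10],"twist":0},{"jaw":-1,"linear":[-5,50,0],"twist":0},{"jaw":-1,"linear":[0,0,0],"twist":0},{"jaw":-1,"linear":[0,0,0],"twist":0}]' | grep -E "time|pos|cont"
python3 - <<'E'
from h import *
a=ctrl.snapshot("scene");b=ctrl.snapshot("top")
A=cv2.resize(a[170:300,215:350],None,fx=2.9,fy=2.9,interpolation=2);B=cv2.resize(b[130:260,220:355],None,fx=2.9,fy=2.9,interpolation=2)
cv2.imwrite("pics/c5.png",np.hstack([A,B])[:,:,::-1])
E
```

```text
time_s: 16.55
position: [0.5033, 0.2848, 0.1914]
contact_force: [0.5, 0.1, -0.2]
```

View pics/c5.png

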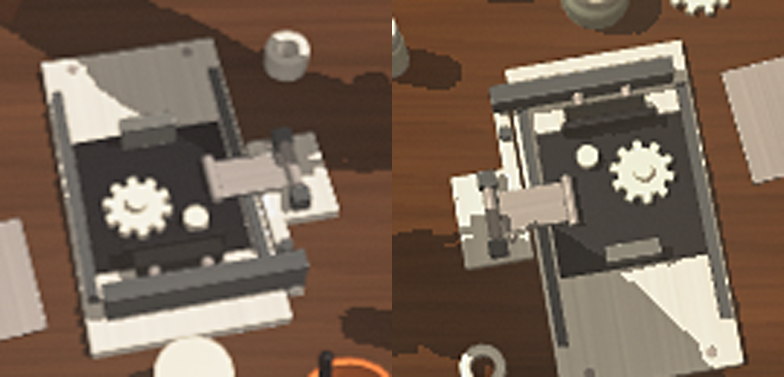

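The clip is closed over the notch, and nothing else has moved. I'll check the bar height by triangulating it, then hand in.

Run:
```python
from h import *
for z in (.024,.034):
    for w in (ray("scene",[(215+213/2.9,170+179/2.9)],z),ray("top",[(220+(570-392)/2.9,130+200/2.9)],z)):
        d=w[0,:2]-[.5495,-.018]; print(z,(d@np.array([[.9863,-.1648],[.1648,.9863]])*1e3).round(1))
```

```text
0.024 [-4.4 38.3]
0.024 [-8.  36.6]
0.034 [ 2.1 36.6]
0.034 [-9.9 36.9]
```

```bash
python3 -c "
from station import ctrl
print(ctrl.finish_job())"
```

```text
the job is handed in; nothing more can be done
None
```

The job is handed in after about 17 s of robot time: I pressed the plate home against the bumper at about 6 N, the clip snapped shut by itself, and its bar measures level over the plate's notch; the arm is clear of everything.

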